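# Set the depth stop of a palm press and press a retaining pin home

## Task

The handle lying in the palm press still has its retaining pin standing proud. Click the depth-stop turret round to its four-dot setting, then push the palm button down, through the soft stop where the sleeve lands on the handle and on to the firm bottom stop, so that the pin ends flush, and let the button come all the way up. Do not shift the other things on the bench.

Things in the scene. Friction and masses are not known exactly. Their poses are not given: they have to be found in the camera images.
- press: grey cast palm press bolted to the bench; never moves in a run. Origin: bench top straight below the palm button's axis; x from its open front to the column at the back, y from the button to the turret, z up. Foot plate x -65 to 115, y -125 to 140 mm; head 112 mm high. Turret axis at x = 0, y = +90 mm. A teal handle lies in its nest, along y.
- work_handle: the teal handle in the press's nest, 170 x 31 x 23 mm, fixed; its thick end is under the sleeve, with the steel pin (8 mm across) upright in it. Its x axis lies along it; origin under its centre.
- button_top (a point): centre of the top of the black mushroom palm button (47 mm across, middle 26 mm flat), 192 mm above the bench at rest, over the press origin. Pushed slowly it goes straight down: 14 mm against 2 to 4 N till the sleeve stands on the handle (soft stop); moves on at 7 to 9 N, rising to 12 N; then the firm stop. Total travel to it 14.5, 17, 19.5, 22, 24.5, 27 mm at settings 1 to 6. Springs back up.
- turret_grip (a point): on the turret's axis at mid-height of its black bar grip (44 mm long, 14 thick, 30 tall: 199 to 229 mm above the bench; this point at 216). The point's x axis points along the bar to its pointed end and turns with it; z up. Under the grip is a 17 mm stem; the plunger's arm (top 174 mm up) ends 16 mm short of the axis.
- turret (a joint): turn of the turret, rad, growing clockwise from above; clicks 0.419 rad (24 deg) apart: n dots on the dial plate = (n - 1) x 0.419, so four dots = 1.257. Starts on 1, 2 or 3. The grip's pointed end points (angle in the press frame from x towards y) to 150 deg on 1, 126 on 2, 102 on 3, 78 on 4, 54 on 5, 30 on 6. About 0.1 N m moves it off a click; it drops into the nearest.
- sleeve (a joint): downward travel of the hold-down sleeve, m: 0 at rest, 0.014 when it stands on the handle.
- plunger (a joint): further downward travel of the plunger inside the sleeve, m: 0 at rest and up to the first stop, 0.008 at the firm stop of setting 4.
- pin (a joint): how far the pin has been pressed in, m: 0 as found (7.5 mm proud of the handle), 0.0075 when flush. It stays where it is pressed.
- stop_screw: domed stop screw, 8 mm across, that hangs from the end of the plunger's arm, 66 mm left (+y) of the button's axis; origin at its tip, 153 mm above the bench at rest.
- stop_crown: the turret's steel disc (61 mm across) with six studs of falling height on a 24 mm radius; the stud of the chosen setting stands under the stop screw. Origin on the turret's axis, 114 mm above the bench.
- pin_tray: bystander: small open grey plastic tray, 75 x 55 x 20 mm, with spare steel pins in it, right of the press; origin under its centre.
- loose_handle: bystander: loose teal handle, 170 x 31 x 23 mm, waiting in front of the press; origin under its centre, x along it.
- screwdriver: bystander: cross-point screwdriver, 201 x 26 x 26 mm, lying on the bench to the left; origin under its centre, x along it.
- header_cards: bystander: pile of blank header cards, 157 x 120 x 11 mm, to the right; origin under its centre.
- tape_roll: bystander: roll of packing tape lying flat, 114 mm across, 48 mm high, back right; origin under its centre.
- mug: bystander: white mug, 81 mm across, 97 mm high, back left; origin under it, 18 mm from its cylinder's axis.
- glue_bottle: bystander: white glue bottle with a pointed cap, 42 mm across, 121 mm high, left; origin under its centre.
- marker: bystander: felt marker lying on the bench, 147 x 18 x 20 mm, front right; origin under its centre, x along it.

How it is judged:
By the outcome, as a careful person would: the job done as asked, in the order asked, and still so for the second after the job is handed in, with the robot touching nothing.
It also fails if it takes over 45 s, if anything falls off the work surface, if the arm or the gripper's body presses on something with over 40 N, if the wrist force passes 120 N, or if a joint passes its speed limit or range.

## Robot

A 7-joint arm with a two-finger parallel gripper is mounted at the origin on a cart in front of the work surface, level with it; the furniture and walls round the work are solid. World frame = base frame: x ahead of the robot, y to its left, z up, the work surface at z = 0. Lengths are in m, angles in rad, forces in N, time in s.
With the tool pointing down it reaches from about 0.4 to 0.9 m from the base axis. Payload 5.6 kg.
Tool frame: the origin (TCP) lies midway between the tips of the shut fingers; the grasp point (between the pads) lies 19 mm behind it (manip.grip_depth is the z of the grasp point in the tool frame, in m); z points along the fingers, y is the direction in which the jaws open and shut (so a half turn about z gives the same grasp; the last joint's range is limited). The gripper opens to 92 mm and grips with 3 to 60 N. Pads are 20 mm wide; open, the fingers measure 128 mm over their backs; the gripper's body (75 mm by 189 mm) begins 69 mm behind the grasp point.
Start: joints at [-1.342, 0.468, -0.012, 1.603, 0.006, 1.071, -0.056], TCP at [0.175, 0.626, 0.215] pointing down, gripper open.
Joint ranges: [-2.53, 2.53], [-0.31, 2.02], [-1.57, 1.55], [0.28, 2.44], [-1.29, 4.43], [0.15, 1.84], [-2.92, 2.92]. Speed limits (rad/s): [2.57, 2.57, 3.14, 3.14, 3.14, 3.14, 3.14].

## Interface

Orientations are given as a unit quaternion [x, y, z, w].
In Python, from workcell import readout, vision, manip gives the robot as it stands.
- The arm moves only by the tool carry_out, never from a script. Its arguments are lists of equal length, an entry for each row: "turn": the turn, a rotation vector about the tool's x, y, z in units of pi/2 rad (1.0 is pi/2 rad), a list of three; "translation": the shift along the tool's x, y, z in units of 40 mm (1.0 is 40 mm), a list of three; "grip": the closure, from -1 (fully open) to 1 (shut), so that 0 is half open. In form: {"turn": [[wx, wy, wz], ...], "translation": [[x, y, z], ...], "grip": [grip, ...]}. A call has 1 to 8 rows; each row shifts and turns the commanded pose from where the row before left it, along the tool's axes as they then stand; what a row does not reach is not made up. A row lasts 1/12 s, in which the tool goes at most 41.7 mm and 7.16 degrees, less where a joint would pass 70% of its speed; a pose out of reach is approached as far as the arm can. A call with a number of a shift or a turn outside -1 to 1 is refused whole. A call with a gripper value outside its range is refused whole. The fingers move at their own pace and stop on an object; "squeeze" is the grip in N (left out, the last holds). Time passes only in rows, so rows that do not move let the fingers close. It gives the time, the measured TCP pose, the force and the opening at its end, in the units of the state.
- readout.get_state(): the state, without advancing time (a new reading comes with each control period).
- vision.read_camera(name): name is "scene" or "top" or "wrist"; returns a dict with "pixels" (400x640x3 uint8, red, green, blue), "fx", "fy", "cx", "cy" (pixels), "dist_coeffs" ([k1, k2, p1, p2, k3] as OpenCV has them; the pictures are not rectified), "eye" and "attitude" of the camera in the world; the wrist camera has in their place "mount" (4x4, takes a point from camera to tool coordinates, whose origin is the TCP and whose axes are the flange's). Camera axes: x right, y down, z forward; pixel columns grow to the right and rows downward; lengths in m; the calibration is good to about 2 mm. A picture is of the moment at which its call begins: read the wrist's pose just before it. There is no depth.
- manip.job_done(): hands the job in, once; it reports no verdict.
Trained networks look in a picture, given as the dict that the camera call returned (one of the last four; its "shot" number tells which), for a name from the list of things; names that differ only in an ending like _2 or _b are one class to them, and where a whole thing is asked for, a point or a joint stands for the part that bears it (a point fixed in the world has none). Each returns a list of dicts, best first, with "score" (0 to 1); they miss things now and then, are a little off and sometimes report something else, mostly with a low value. They report only what shows in the picture. A call takes as long as a camera call.
- vision.recognise(name, picture): "box" ([left, top, width, height] in pixels, round what is visible of it).
- vision.silhouettes(name, picture): "pixels" (400x640 bool, what is visible of it) and "box" ([left, top, width, height] in pixels, round what is visible of it).
The state is a dict: "time": time; "joint_pos": joint angles; "joint_vel": joint speeds; "joint_torque": joint torques, N m; "tcp_pos": TCP position; "tool_rot": TCP orientation; "force": force on the tool from outside, world axes, zero at the start; "torque": the same for the moment, N m; "finger_gap": finger opening in m.
Only numpy, scipy, OpenCV 4.12 (cv2) and the standard library are available. Lean on these libraries where they do the work, as an engineer would, in place of code of your own. Each camera call takes 0.05 s, during which the arm holds its last target.

## Working session

There is one attempt and no reset: what is moved stays moved. The work goes in short steps, Python scripts to look and compute and a tool call to move; the robot and the scene stay as the last step left them, time stands still between calls to the robot, and variables do not carry over. Pictures are saved under pics/ and viewed, and the job is handed in when it is done.

Besides the shell and the picture viewer there is one more tool, called in YAML: its name, and indented under it one key for each argument. carry_out: Moves the arm, as the interface text tells. Its arguments: {"type":"object","properties":{"turn":{"type":"array","items":{"type":"array","items":{"type":"number","minimum":-1,"maximum":1}}},"translation":{"type":"array","items":{"type":"array","items":{"type":"number","minimum":-1,"maximum":1}}},"grip":{"type":"array","items":{"type":"number"}},"squeeze":{"type":"number"}},"required":["turn","translation","grip"]}

```bash
mkdir -p pics
cat > h.py <<'E'
import numpy as np, cv2, pickle
from scipy.spatial.transform import Rotation as R
from workcell import readout, vision, manip
def snap(n,f):
    s=readout.get_state(); p=vision.read_camera(n)
    cv2.imwrite('pics/'+f,cv2.cvtColor(p['pixels'],cv2.COLOR_RGB2BGR)); return s,p
def K(p): return np.array([[p['fx'],0,p['cx']],[0,p['fy'],p['cy']],[0,0,1.]])
def att(a):
    a=np.array(a,float)
    return a if a.shape==(3,3) else R.from_quat(a).as_matrix()
def campose(p,s=None):
    if 'mount' in p:
        M=np.array(p['mount']); Rt=R.from_quat(s['tool_rot']).as_matrix()
        return Rt@M[:3,:3], np.array(s['tcp_pos'])+Rt@M[:3,3]
    return att(p['attitude']), np.array(p['eye'])
def ray(p,uv,s=None):
    Rm,e=campose(p,s)
    u=cv2.undistortPoints(np.array([[uv]],float),K(p),np.array(p['dist_coeffs'],float))[0,0]
    return e,Rm@np.array([u[0],u[1],1.])
def atz(p,uv,z,s=None):
    e,d=ray(p,uv,s); return e+d*(z-e[2])/d[2]
def proj(p,X,s=None):
    Rm,e=campose(p,s); r=cv2.Rodrigues(Rm.T)[0]
    return cv2.projectPoints(np.array(X,float).reshape(-1,1,3),r,-Rm.T@e,K(p),np.array(p['dist_coeffs'],float))[0].reshape(-1,2)
E
python3 - <<'E'
from h import *
s=readout.get_state(); print(s, manip.grip_depth)
for n in ['scene','top']:
    s,p=snap(n,n+'0.png'); print(n,p['eye'],p['attitude'],p['fx'],p['dist_coeffs'])
    for k in ['press','turret_grip','turret','button_top','work_handle','stop_crown','sleeve']:
        try:
            r=vision.recognise(k,p); print(k,[(np.round(q['box']),round(q['score'],2)) for q in r[:2]])
        except Exception as ex: print(k,ex)
E
```

```text
{'time': 0.0, 'joint_pos': array([-1.34200564,  0.46837186, -0.01155652,  1.60357495,  0.00599399,
        1.07140358, -0.05630022]), 'joint_vel': array([-3.95612426e-04,  9.35383224e-05,  3.94550983e-04, -4.60198512e-04,
       -2.44745319e-04,  2.60468419e-04,  8.76486254e-04]), 'joint_torque': array([ 1.59274245e-03, -5.20571530e+01, -1.15043088e-02, -2.43745637e+01,
       -5.66371379e-02,  1.75345922e-02,  1.65282672e-04]), 'tcp_pos': array([0.17443952, 0.62557479, 0.21366393]), 'tool_rot': array([ 1.35531236e-01,  9.90772699e-01, -8.60554868e-04, -4.85816781e-05]), 'force': array([ 0.84695685, -0.12471447, -0.09897605]), 'torque': array([-0.00173859, -0.00588631,  0.01167379]), 'finger_gap': 0.091791841409931} -0.0187
scene [-0.05226559 -0.73174164  1.1846829 ] [ 0.87567326 -0.3354542   0.11478157 -0.32785974] 462.1230128470895 [0.02917517 0.         0.         0.         0.        ]
press [(array([271., 147.,  92., 100.]), 0.93)]
turret_grip [(array([285., 148.,  17.,  31.]), 0.79)]
turret [(array([282., 148.,  17.,  36.]), 0.6), (array([423., 279.,  46.,  42.]), 0.46)]
button_top [(array([297., 163.,  18.,  28.]), 0.67)]
work_handle [(array([309., 207.,  31.,  32.]), 0.9)]
stop_crown [(array([286., 171.,  15.,   9.]), 0.61)]
sleeve [(array([296., 163.,  20.,  29.]), 0.84)]
top [ 0.35082359 -0.07197383  1.46412456] [ 0.71545709 -0.69556334  0.04085212 -0.05141892] 425.43158270535923 [-0.01623009  0.          0.          0.          0.        ]
press [(array([254., 163.,  86.,  60.]), 0.71)]
turret_grip [(array([258., 181.,  19.,  20.]), 0.81)]
turret [(array([258., 181.,  17.,  20.]), 0.75)]
button_top [(array([275., 184.,  28.,  16.]), 0.62)]
work_handle [(array([307., 192.,  36.,  14.]), 0.52)]
stop_crown [(array([270., 182.,  32.,  17.]), 0.71), (array([260., 187.,  19.,  13.]), 0.7)]
sleeve [(array([269., 186.,  34.,  13.]), 0.55)]
```

Run:
```python
import cv2
a=cv2.imread('pics/scene0.png'); cv2.imwrite('pics/sc.png',cv2.resize(a[130:260,250:380],None,fx=4.5,fy=4.5,interpolation=2))
a=cv2.imread('pics/top0.png'); cv2.imwrite('pics/tc.png',cv2.resize(a[150:240,240:350],None,fx=6,fy=6,interpolation=2))
```

```text
(no output)
```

View pics/top0.png

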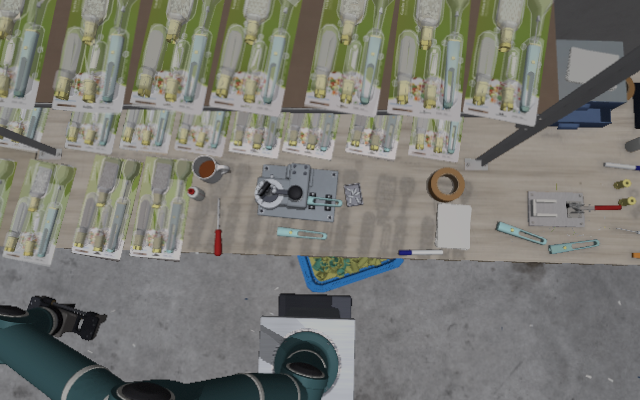

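View pics/scene0.png

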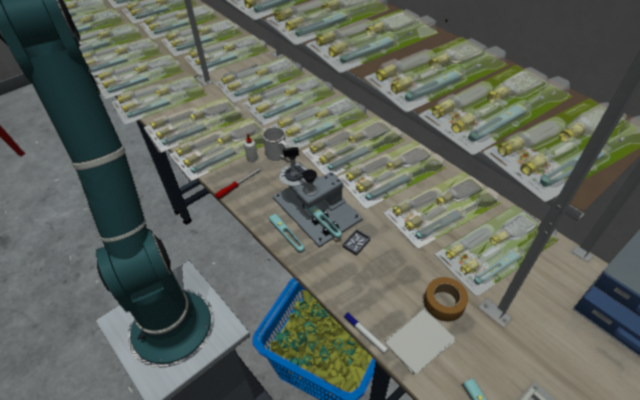

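```bash
sleep 0
```

```text
(no output)
```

View pics/tc.png

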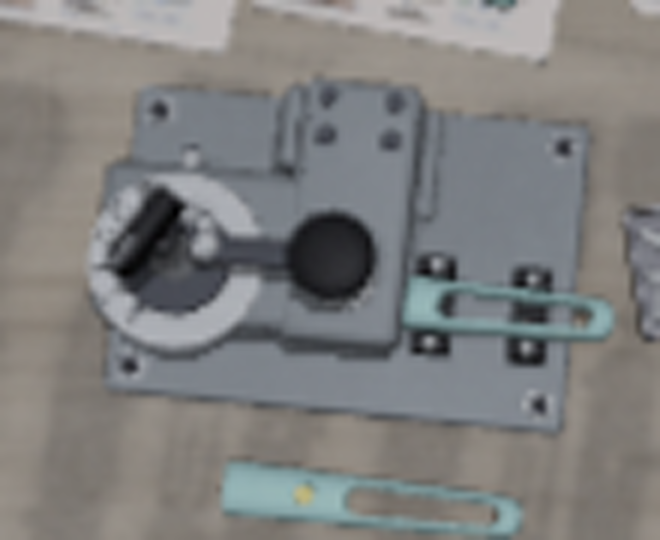

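View pics/sc.png

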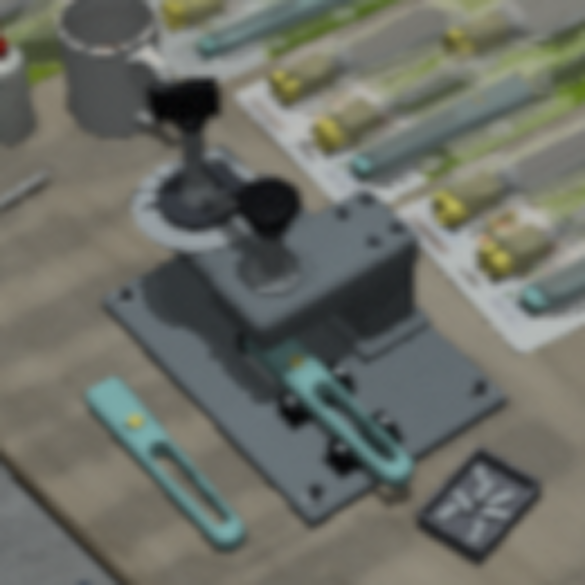

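Run:
```python
from h import *
s,p=snap('top','top1.png')
f=lambda u,v:(240+(u-2.5)/6,150+(v-2.5)/6)
g=lambda u,v,z: np.round(atz(p,f(u,v),z),4)
C=[g(*c,.012) for c in [(135,88),(587,125),(555,432),(107,385)]]
print('corners',C); 
for a,b in [(0,1),(1,2),(2,3),(3,0)]: print(np.linalg.norm(C[a]-C[b]))
print('button',g(331,255,.190))
a,b=g(120,272,.229),g(178,195,.229); print('bar',a,b,(a+b)/2,np.linalg.norm(a-b),np.degrees(np.arctan2(*(a-b)[[1,0]])))
src=np.array([[115,140],[115,-125],[-65,-125],[-65,140]])/1000.
dst=np.array(C)[:,:2]
# rigid fit
sc,dc=src.mean(0),dst.mean(0);U,S,V=np.linalg.svd((src-sc).T@(dst-dc));Rr=(U@V).T
t=dc-Rr@sc
yaw=np.arctan2(Rr[1,0],Rr[0,0]);print('yaw',np.degrees(yaw),'origin',t,'turret',t+Rr@[0,.09]); print(np.round(dst-(src@Rr.T+t),4))
p2=snap('scene','scene1.png')[1]
for q in (p,p2):
  print(proj(q,[[*t,.192],[*(t+Rr@[0,.09]),.229]]))
```

```text
corners [array([0.6674, 0.1753, 0.012 ]), array([ 0.6523, -0.0882,  0.012 ]), array([ 0.4736, -0.0744,  0.012 ]), array([0.4934, 0.1829, 0.012 ])]
0.263932301926081
0.17923205628458316
0.258060709911447
0.17416589792493822
button [0.545  0.0415 0.19  ]
bar [0.5279 0.1412 0.229 ] [0.5669 0.1145 0.229 ] [0.5474  0.12785 0.229  ] 0.047264045531460734 145.60385825987132
yaw -3.719880240537293 origin [0.54624108 0.04303777] turret [0.55208015 0.13284815]
[[-0.0027  0.    ]
 [-0.0006  0.001 ]
 [ 0.0003  0.0031]
 [ 0.0029 -0.0041]]
[[294.1898128  191.57493505]
 [262.81135333 186.87380182]]
[[309.44447975 173.16889066]
 [291.32266096 148.19157611]]
```

carry_out:
  turn:
    - [0,0,0]
    - [0,0,0]
    - [0,0,0]
    - [0,0,0]
    - [0,0,0]
    - [0,0,0]
    - [0,0,0]
    - [0,0,0]
  translation:
    - [0,0,-0.5]
    - [-0.4,-0.3,-0.5]
    - [-0.58,-0.48,-0.5]
    - [-0.58,-0.48,-0.4]
    - [-0.58,-0.48,-0.4]
    - [-0.58,-0.48,-0.3]
    - [-0.58,-0.48,-0.2]
    - [-0.58,-0.48,-0.1]
  grip: [-1,-1,-1,-1,-1,-1,-1,-1]

```text
time: 1.57
tcp_pos: [0.2908, 0.4611, 0.3323]
tool_rot: [0.136, 0.991, 0.001, 0.0]
force: [0.7, -0.2, 0.1]
finger_gap: 0.0917
```

carry_out:
  turn:
    - [0,0,0]
    - [0,0,0]
    - [0,0,0]
    - [0,0,0]
    - [0,0,0]
    - [0,0,0]
    - [0,0,0]
    - [0,0,0]
  translation:
    - [-0.58,-0.48,0]
    - [-0.58,-0.48,0]
    - [-0.58,-0.48,0]
    - [-0.58,-0.48,0]
    - [-0.58,-0.48,0]
    - [-0.58,-0.48,0]
    - [-0.58,-0.48,0]
    - [-0.58,-0.48,0]
  grip: [-1,-1,-1,-1,-1,-1,-1,-1]

```text
time: 2.23
tcp_pos: [0.428, 0.2628, 0.3309]
tool_rot: [0.135, 0.991, 0.0, 0.0]
force: [0.2, 0.1, -0.2]
finger_gap: 0.0916
```

carry_out:
  turn:
    - [0,0,0]
    - [0,0,0]
    - [0,0,0]
    - [0,0,0]
    - [0,0,0]
    - [0,0,0]
  translation:
    - [-0.58,-0.48,0]
    - [-0.58,-0.48,0]
    - [-0.58,-0.48,0]
    - [-0.58,-0.48,0]
    - [-0.4,-0.3,0]
    - [0,0,0]
  grip: [-1,-1,-1,-1,-1,-1]

```text
time: 2.73
tcp_pos: [0.5106, 0.1447, 0.3309]
tool_rot: [0.139, 0.99, -0.001, 0.001]
force: [-0.3, -0.1, -1.1]
finger_gap: 0.0919
```

Run:
```python
from h import *
s,p=snap('wrist','w1.png'); print(s['time'],s['tcp_pos'],R.from_quat(s['tool_rot']).as_matrix().round(3),s['joint_pos'].round(3)); print(p['mount'])
t=np.array([.5455,.042]);
for yaw in [-3.7]:
  y=np.radians(yaw);Rr=np.array([[np.cos(y),-np.sin(y)],[np.sin(y),np.cos(y)]])
  print(proj(p,[[*t,.192],[*(t+Rr@[0,.09]),.229]],s))
for k in ['turret_grip','button_top','stop_crown']: print(k,[(np.round(q['box']),round(q['score'],2)) for q in vision.recognise(k,p)[:2]])
```

```text
2.7333 [0.51062296 0.1447027  0.33088455] [[-0.961  0.276  0.002]
 [ 0.276  0.961 -0.002]
 [-0.002 -0.001 -1.   ]] [-0.657  0.156  0.361  1.771 -0.056  1.225  1.01 ]
[[-1.31326841e-03 -9.61276989e-01 -2.75580888e-01  7.72904310e-02]
 [ 9.99999132e-01 -1.29172953e-03 -2.59660223e-04  3.11521990e-04]
 [-1.06370573e-04 -2.75580990e-01  9.61277851e-01 -1.69831855e-01]
 [ 0.00000000e+00  0.00000000e+00  0.00000000e+00  1.00000000e+00]]
[[229.35579576 253.08383088]
 [321.81165476 250.42650751]]
turret_grip [(array([296., 180.,  53.,  92.]), 0.63)]
button_top [(array([212., 223.,  97.,  48.]), 0.65)]
stop_crown [(array([295., 184.,  55.,  51.]), 0.8)]
```

View pics/w1.png

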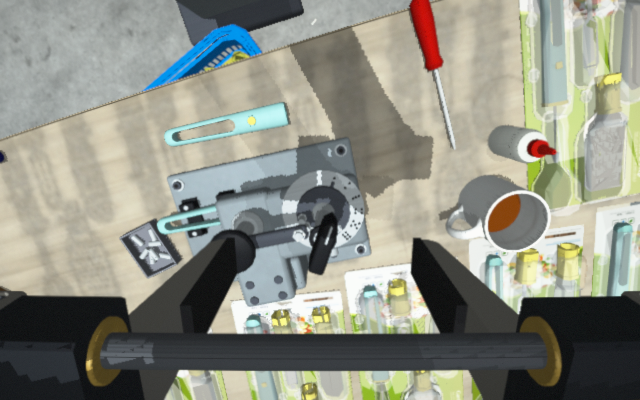

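Run:
```python
import cv2
a=cv2.imread('pics/w1.png'); cv2.imwrite('pics/w1c.png',cv2.resize(a[160:290,200:380],None,fx=4.4,fy=4.4,interpolation=2))
```

```text
(no output)
```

View pics/w1c.png

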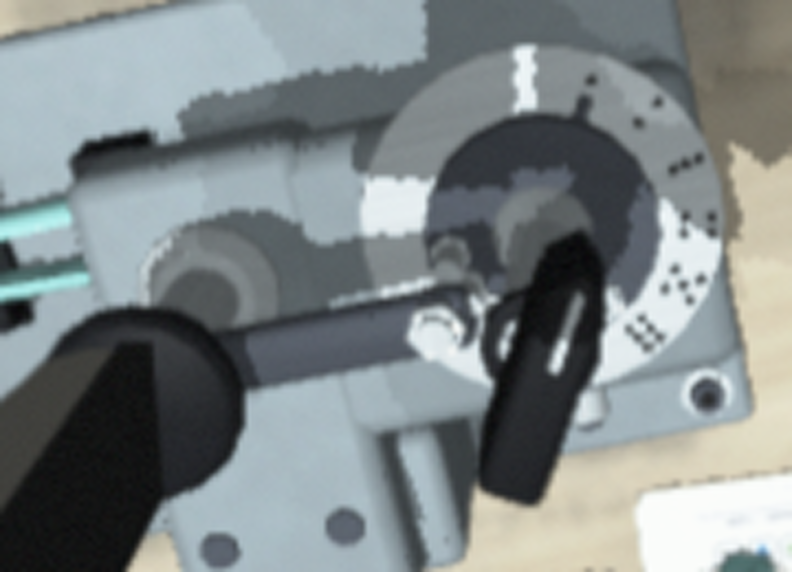

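Run:
```python
from h import *
s,p=snap('wrist','w1b.png')
f=lambda u,v:(200+u/4.4-.4,160+v/4.4-.4)
g=lambda u,v,z: atz(p,f(u,v),z,s).round(4)
a,b=g(578,238,.229),g(512,498,.229)
print(a,b,(a+b)/2,np.linalg.norm(a-b),np.degrees(np.arctan2(*(a-b)[[1,0]])))
print('stem/turret hub? corners at z .012', g(742,410,.012)) 
# dial plate centre ellipse approx
print('button pixel top edge', g(145,400,.19))
# press corners full img (approx): 
m=vision.silhouettes('turret_grip',p)
for q in m[:1]:
    print(q['score'],q['box']); cv2.imwrite('pics/m.png',q['pixels'].astype(np.uint8)*255)
s,p=snap('scene','s2.png')
```

```text
[0.5192 0.1541 0.229 ] [0.5665 0.1282 0.229 ] [0.54285 0.14115 0.229  ] 0.05392680224155702 151.29626624525574
stem/turret hub? corners at z .012 [0.6621 0.1779 0.012 ]
button pixel top edge [0.542  0.0519 0.19  ]
0.86 [295.0, 185.1, 50.5, 90.4]
```

carry_out:
  turn:
    - [0,0,0]
    - [0,0,0]
    - [0,0,0.05]
    - [0,0,0.05]
    - [0,0,0.05]
    - [0,0,0.05]
    - [0,0,0]
    - [0,0,0]
  translation:
    - [-0.5,0,0.3]
    - [-0.44,0,0.4]
    - [0,0,0.4]
    - [0,0,0.4]
    - [0,0,0.4]
    - [0,0,0]
    - [0,0,0]
    - [0,0,0]
  grip: [-1,-1,-1,-1,-1,-1,-1,-1]

```text
time: 3.75
tcp_pos: [0.5445, 0.1401, 0.2547]
tool_rot: [0.287, 0.958, 0.0, 0.0]
force: [-0.1, -0.4, 0.0]
finger_gap: 0.0919
```

Run:
```python
from h import *
s,p=snap('wrist','w2.png'); print(s['time'],s['tcp_pos'],R.from_quat(s['tool_rot']).as_matrix().round(3),s['joint_pos'].round(3),s['force'])
print(proj(p,[[*s['tcp_pos'][:2],.229],[*s['tcp_pos'][:2],.199]],s))
for k in ['turret_grip']:
  for q in vision.silhouettes(k,p)[:2]:
    v,u=np.nonzero(q['pixels']); print(q['score'],q['box'])
    for r in range(v.min(),v.max(),8): print(r,u[v==r].min(),u[v==r].max())
```

```text
3.75 [0.54448736 0.14007413 0.25473065] [[-0.835  0.55   0.   ]
 [ 0.55   0.835  0.   ]
 [-0.     0.    -1.   ]] [-0.65   0.284  0.414  1.801 -0.128  1.082  0.797] [-0.14921227 -0.39073707  0.0192124 ]
[[322.6885758  236.76171208]
 [322.75302543 220.25280799]]
0.98 [286.7, 161.4, 69.2, 123.7]
164 320 322
172 310 330
180 297 344
188 291 350
196 289 353
204 287 354
212 288 354
220 291 350
228 300 343
236 302 338
244 304 336
252 308 330
260 308 330
268 308 330
276 308 331
284 313 329
```

View pics/w2.png

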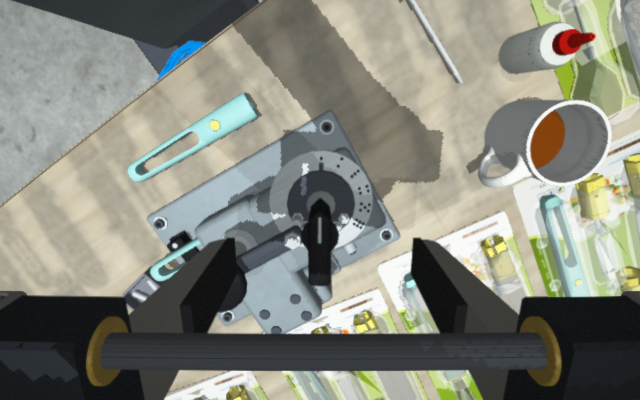

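Run:
```python
from h import *
s,p=snap('wrist','w2b.png')
a=cv2.imread('pics/w2b.png'); cv2.imwrite('pics/w2c.png',cv2.resize(a[180:300,260:380],None,fx=5,fy=5,interpolation=2))
Rt=R.from_quat(s['tool_rot']).as_matrix()
for uv in [(319.5,285),(319.5,200),(308,260),(330,260),(308,280),(330,280)]:
    X=atz(p,uv,.229,s); print(uv,X.round(4),(Rt.T@(X-s['tcp_pos'])).round(4))
```

```text
(319.5, 285) [0.5706 0.1205 0.229 ] [-0.0321 -0.002   0.0262]
(319.5, 200) [0.5252 0.1507 0.229 ] [ 0.0224 -0.0018  0.0262]
(308, 260) [0.5527 0.1241 0.229 ] [-0.0152 -0.0089  0.0262]
(330, 260) [0.56   0.1352 0.229 ] [-0.0152  0.0044  0.0262]
(308, 280) [0.5638 0.1165 0.229 ] [-0.0287 -0.0091  0.0262]
(330, 280) [0.5713 0.1278 0.229 ] [-0.0287  0.0044  0.0262]
```

View pics/w2c.png

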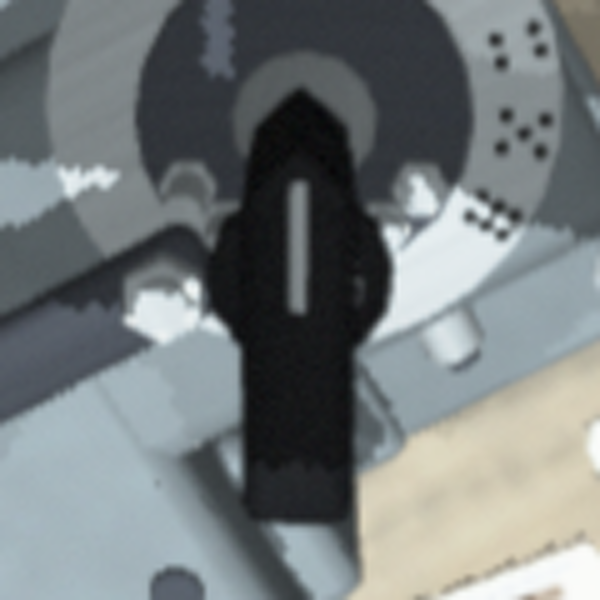

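carry_out:
  turn:
    - [0,0,0]
    - [0,0,0]
    - [0,0,0]
    - [0,0,0]
    - [0,0,0]
    - [0,0,0]
    - [0,0,0]
    - [0,0,0]
  translation:
    - [-0.24,-0.05,0]
    - [0,0,0.24]
    - [0,0,0.3]
    - [0,0,0.3]
    - [0,0,0.3]
    - [0,0,0.3]
    - [0,0,0]
    - [0,0,0]
  grip: [-1,-1,-1,-1,-1,-1,-1,-1]
  squeeze: 25

```text
time: 4.57
tcp_pos: [0.5509, 0.1322, 0.1958]
tool_rot: [0.289, 0.957, -0.001, -0.001]
force: [-0.7, 0.3, -0.0]
finger_gap: 0.092
```

carry_out:
  turn:
    - [0,0,0]
    - [0,0,0]
    - [0,0,0]
    - [0,0,0]
    - [0,0,0]
    - [0,0,0]
    - [0,0,0]
    - [0,0,0]
  translation:
    - [0,0,0]
    - [0,0,0]
    - [0,0,0]
    - [0,0,0]
    - [0,0,0]
    - [0,0,0]
    - [0,0,0]
    - [0,0,0]
  grip: [0.4,0.6,1,1,1,1,1,1]
  squeeze: 25

```text
time: 5.23
tcp_pos: [0.5515, 0.1323, 0.1971]
tool_rot: [0.289, 0.957, 0.0, 0.0]
force: [-0.2, -0.5, -0.2]
finger_gap: 0.0406
```

Run:
```python
from h import *
s,p=snap('wrist','w3.png'); print(s['time'],s['tcp_pos'],R.from_quat(s['tool_rot']).as_matrix().round(3),s['joint_pos'].round(3),s['force'],s['torque'],s['finger_gap'])
```

```text
5.2333 [0.55150719 0.13233918 0.1970621 ] [[-0.833  0.553  0.   ]
 [ 0.553  0.833  0.   ]
 [-0.     0.    -1.   ]] [-0.618  0.357  0.404  1.849 -0.167  0.969  0.843] [-0.18120843 -0.49498361 -0.1789098 ] [ 0.00237687 -0.00522361 -0.02136233] 0.04056532043795461
```

View pics/w3.png

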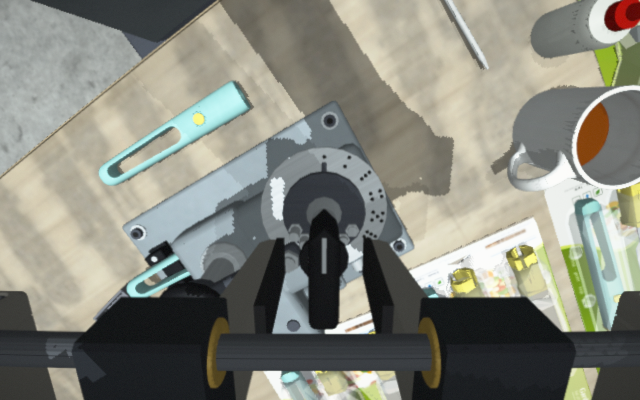

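carry_out:
  turn:
    - [0,0,0]
    - [0,0,0]
    - [0,0,0]
    - [0,0,0]
    - [0,0,0]
    - [0,0,0]
    - [0,0,0]
    - [0,0,0]
  translation:
    - [0,0,0]
    - [0,0,0]
    - [0,0,0]
    - [0,0,0]
    - [0,0,0]
    - [0,0,0]
    - [0,0,0]
    - [0,0,0]
  grip: [1,1,1,1,1,1,1,1]

```text
time: 5.95
tcp_pos: [0.5516, 0.1324, 0.197]
tool_rot: [0.289, 0.957, 0.0, 0.0]
force: [0.7, -0.2, -0.6]
finger_gap: 0.0239
```

Run:
```python
from h import *
s,p=snap('wrist','w4.png'); print(s['time'],s['tcp_pos'],R.from_quat(s['tool_rot']).as_matrix().round(3),s['force'],s['torque'],s['finger_gap'])
```

```text
5.95 [0.55155366 0.13241687 0.19700813] [[-0.833  0.553  0.   ]
 [ 0.553  0.833  0.   ]
 [-0.     0.    -1.   ]] [ 0.73101209 -0.15884381 -0.60560634] [ 0.15296782 -0.17478052 -0.03459131] 0.023892830765779697
```

View pics/w4.png

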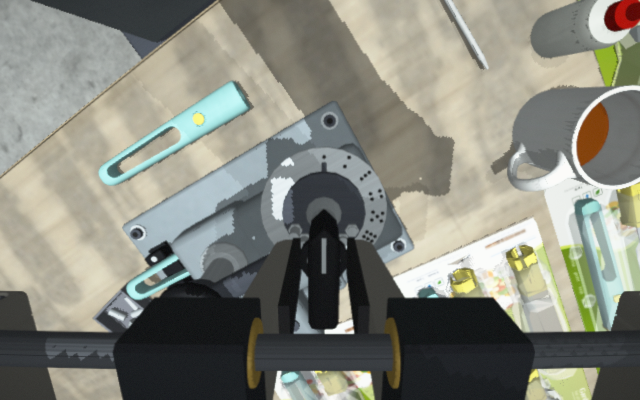

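carry_out:
  turn:
    - [0,0,0]
    - [0,0,0]
  translation:
    - [0,0,0]
    - [0,0,0]
  grip: [1,1]

```text
time: 6.17
tcp_pos: [0.5516, 0.1324, 0.197]
tool_rot: [0.289, 0.957, 0.0, 0.0]
force: [0.2, 1.4, 0.2]
finger_gap: 0.0235
```

Run:
```python
import cv2
a=cv2.imread('pics/w4.png'); cv2.imwrite('pics/w4c.png',cv2.resize(a[180:340,240:400],None,fx=4.5,fy=4.5,interpolation=2)[:600])
```

```text
(no output)
```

View pics/w4c.png

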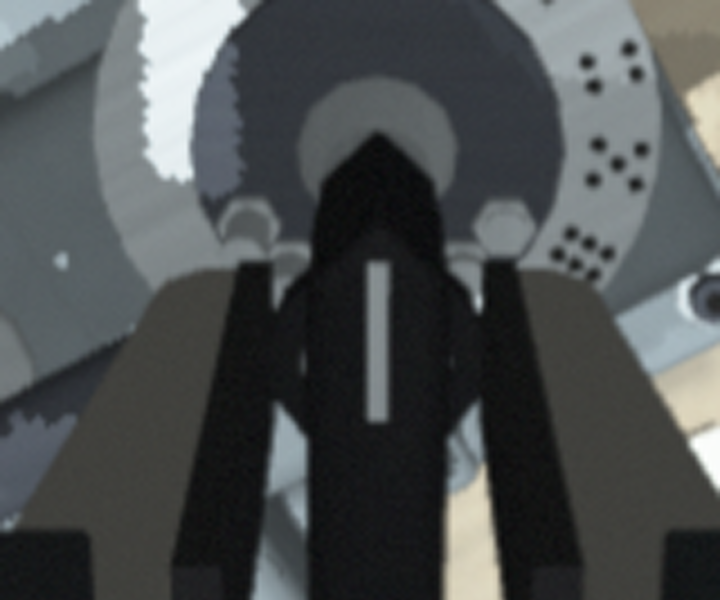

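carry_out:
  turn:
    - [0,0,0]
    - [0,0,0]
    - [0,0,0]
    - [0,0,0]
    - [0,0,0]
    - [0,0,0]
    - [0,0,0]
    - [0,0,0]
  translation:
    - [0,0,0]
    - [0,0,0]
    - [0,0,-0.1]
    - [0,0,-0.1]
    - [0,0,0]
    - [0,0,0]
    - [0,0,0]
    - [0,0,0]
  grip: [0.2,0.2,0.2,0.2,1,1,1,1]

```text
time: 6.83
tcp_pos: [0.5515, 0.1325, 0.205]
tool_rot: [0.289, 0.957, 0.0, 0.0]
force: [0.2, 0.6, -0.4]
finger_gap: 0.0139
```

carry_out:
  turn:
    - [0,0,0]
    - [0,0,0]
    - [0,0,0]
    - [0,0,0]
  translation:
    - [0,0,0]
    - [0,0,0]
    - [0,0,0]
    - [0,0,0]
  grip: [1,1,1,1]

```text
time: 7.17
tcp_pos: [0.5515, 0.1325, 0.205]
tool_rot: [0.289, 0.957, 0.0, 0.0]
force: [0.1, 1.6, -0.3]
finger_gap: 0.0134
```

carry_out:
  turn:
    - [0,0,0.05]
    - [0,0,0.05]
    - [0,0,0.05]
    - [0,0,0.05]
    - [0,0,0.05]
    - [0,0,0.05]
    - [0,0,0.05]
    - [0,0,0.05]
  translation:
    - [0,0,0]
    - [0,0,0]
    - [0,0,0]
    - [0,0,0]
    - [0,0,0]
    - [0,0,0]
    - [0,0,0]
    - [0,0,0]
  grip: [1,1,1,1,1,1,1,1]

```text
time: 7.83
tcp_pos: [0.5522, 0.133, 0.205]
tool_rot: [0.572, 0.82, 0.001, 0.001]
force: [3.5, 2.7, -1.1]
finger_gap: 0.014
```

Run:
```python
from h import *
s,p=snap('wrist','w5.png'); r=R.from_quat(s['tool_rot']).as_matrix();print(s['time'],s['tcp_pos'],np.degrees(np.arctan2(r[1,0],r[0,0])),s['force'],s['torque'],s['finger_gap'],s['joint_pos'].round(2))
```

```text
7.8333 [0.55215526 0.13295567 0.20503634] 110.24794980177336 [ 3.47964211  2.74394552 -1.12105116] [ 0.35123877 -0.56008803  0.1133015 ] 0.013975311554258926 [-0.72  0.36  0.53  1.85 -0.22  0.99  0.26]
```

View pics/w5.png

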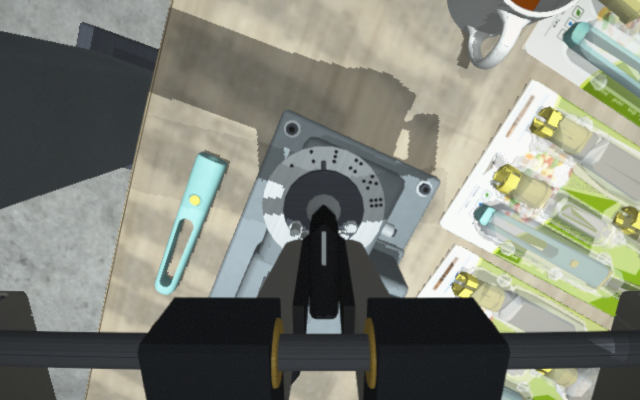

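carry_out:
  turn:
    - [0,0,0.05]
    - [0,0,0.05]
    - [0,0,0.05]
    - [0,0,0.05]
    - [0,0,0.05]
    - [0,0,0.05]
    - [0,0,0.05]
    - [0,0,0.05]
  translation:
    - [0,0,0]
    - [0,0,0]
    - [0,0,0]
    - [0,0,0]
    - [0,0,0]
    - [0,0,0]
    - [0,0,0]
    - [0,0,0]
  grip: [1,1,1,1,1,1,1,1]

```text
time: 8.55
tcp_pos: [0.5529, 0.133, 0.2051]
tool_rot: [0.797, 0.604, 0.002, 0.001]
force: [6.2, 1.6, -4.1]
finger_gap: 0.0137
```

carry_out:
  turn:
    - [0,0,0]
    - [0,0,0]
  translation:
    - [0,0,0]
    - [0,0,0]
  grip: [1,1]

```text
time: 8.72
tcp_pos: [0.5529, 0.1329, 0.205]
tool_rot: [0.796, 0.605, 0.001, 0.001]
force: [5.8, 2.2, -4.5]
finger_gap: 0.0136
```

Run:
```python
from h import *
s,p=snap('wrist','w6.png'); r=R.from_quat(s['tool_rot']).as_matrix();print(s['time'],s['tcp_pos'],np.degrees(np.arctan2(r[1,0],r[0,0])),s['force'],s['torque'],s['finger_gap'],s['joint_pos'].round(2))
a=cv2.imread('pics/w6.png'); cv2.imwrite('pics/w6c.png',cv2.resize(a[120:280,240:400],None,fx=3.75,fy=3.75,interpolation=2))
```

```text
8.7167 [0.55290188 0.13294174 0.20503542] 74.52609603294475 [ 5.75285377  2.17946179 -4.52230976] [ 0.36780882 -0.99847167 -0.02286268] 0.013556687052003673 [-0.82  0.38  0.67  1.85 -0.28  1.   -0.31]
```

View pics/w6c.png

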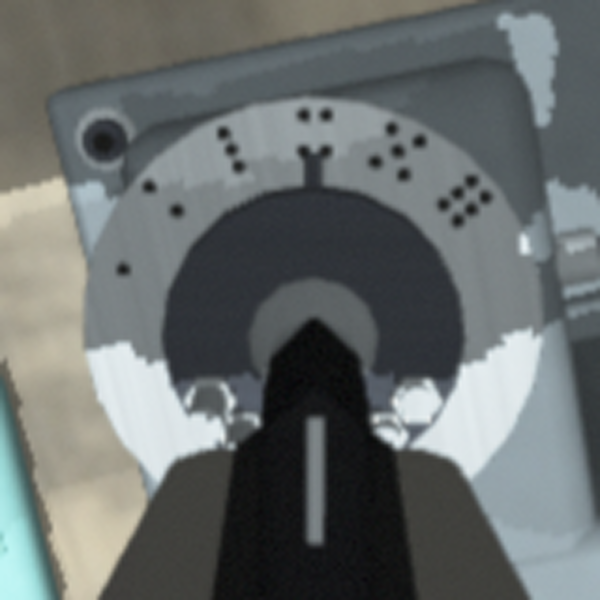

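carry_out:
  turn:
    - [0,0,0]
    - [0,0,0]
    - [0,0,0]
    - [0,0,0]
    - [0,0,0]
    - [0,0,0]
    - [0,0,0]
    - [0,0,0]
  translation:
    - [0,0,0]
    - [0,0,0]
    - [0,0,0]
    - [0,0,0]
    - [0,0,-0.4]
    - [0,0,-0.6]
    - [0,0,-0.6]
    - [0,0,-0.2]
  grip: [0,0,0,0,0,0,0,0]

```text
time: 9.43
tcp_pos: [0.5529, 0.1322, 0.2801]
tool_rot: [0.796, 0.605, 0.002, 0.001]
force: [1.0, -0.2, 0.5]
finger_gap: 0.0459
```

Run:
```python
from h import *
s,p=snap('wrist','w7.png'); r=R.from_quat(s['tool_rot']).as_matrix();print(s['time'],s['tcp_pos'],np.degrees(np.arctan2(r[1,0],r[0,0])),s['force'],s['finger_gap'])
print(vision.recognise('button_top',p)[:1])
```

```text
9.4333 [0.55289942 0.13216898 0.28009104] 74.41447750096685 [ 1.0317973  -0.21061677  0.50544302] 0.045922255453736044
[{'box': [317.9, 226.1, 55.6, 102.4], 'score': 0.98}]
```

View pics/w7.png

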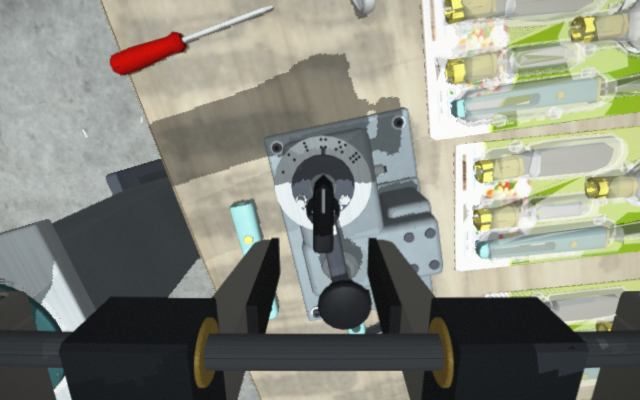

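carry_out:
  turn:
    - [0,0,0]
    - [0,0,0]
    - [0,0,0]
    - [0,0,0]
    - [0,0,0]
    - [0,0,0]
    - [0,0,0]
    - [0,0,0]
  translation:
    - [-0.5,0.1,0]
    - [-0.6,0.12,0]
    - [-0.6,0.12,0]
    - [-0.5,0.1,0]
    - [0,0,0]
    - [0,0,0]
    - [0,0,0]
    - [0,0,0]
  grip: [1,1,1,1,1,1,1,1]

```text
time: 10.2
tcp_pos: [0.5446, 0.0444, 0.2762]
tool_rot: [0.796, 0.606, -0.0, -0.0]
force: [-0.6, -0.6, -0.9]
finger_gap: 0.0005
```

Run:
```python
from h import *
s,p=snap('wrist','w8.png'); r=R.from_quat(s['tool_rot']).as_matrix();print(s['time'],s['tcp_pos'],np.degrees(np.arctan2(r[1,0],r[0,0])),s['force'],s['finger_gap'])
print(proj(p,[[.5465,.043,.190],s['tcp_pos']],s),[ (q['box'],q['score']) for q in vision.recognise('button_top',p)[:2]])
```

```text
10.2 [0.54457426 0.0444229  0.27624831] 74.55500328990642 [-0.57569263 -0.60988663 -0.91799875] 0.0004611575832505644
[[325.851089   209.08948699]
 [322.52634634 256.28098419]] [([295.2, 113.3, 63.4, 124.9], 0.96)]
```

View pics/w8.png

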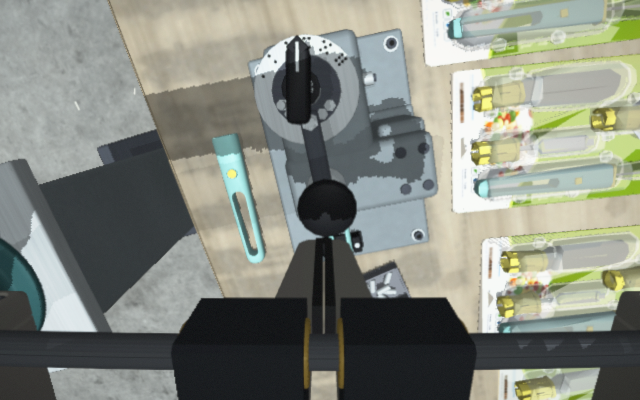

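carry_out:
  turn:
    - [0,0,0]
    - [0,0,0]
    - [0,0,0]
    - [0,0,0]
    - [0,0,0]
    - [0,0,0]
    - [0,0,0]
    - [0,0,0]
  translation:
    - [-0.02,0.06,0.3]
    - [0,0,0.4]
    - [0,0,0.4]
    - [0,0,0.3]
    - [0,0,0.2]
    - [0,0,0.1]
    - [0,0,0.1]
    - [0,0,0]
  grip: [1,1,1,1,1,1,1,1]

```text
time: 10.97
tcp_pos: [0.5468, 0.0414, 0.2046]
tool_rot: [0.796, 0.605, -0.0, -0.0]
force: [0.7, 0.0, -0.7]
finger_gap: 0.0007
```

carry_out:
  turn:
    - [0,0,0]
    - [0,0,0]
    - [0,0,0]
    - [0,0,0]
    - [0,0,0]
    - [0,0,0]
  translation:
    - [0,0,0.03]
    - [0,0,0.03]
    - [0,0,0.03]
    - [0,0,0.03]
    - [0,0,0.03]
    - [0,0,0]
  grip: [1,1,1,1,1,1]

```text
time: 11.47
tcp_pos: [0.5468, 0.0414, 0.1989]
tool_rot: [0.796, 0.605, -0.0, -0.0]
force: [-0.1, 0.5, 0.0]
finger_gap: 0.0003
```

carry_out:
  turn:
    - [0,0,0]
    - [0,0,0]
    - [0,0,0]
    - [0,0,0]
    - [0,0,0]
    - [0,0,0]
    - [0,0,0]
    - [0,0,0]
  translation:
    - [0.03,0,0.03]
    - [0,0,0.03]
    - [0,0,0.03]
    - [0,0,0.03]
    - [0,0,0.03]
    - [0,0,0.03]
    - [0,0,0.03]
    - [0,0,0.03]
  grip: [1,1,1,1,1,1,1,1]

```text
time: 12.13
tcp_pos: [0.5473, 0.0425, 0.1895]
tool_rot: [0.796, 0.605, 0.0, 0.0]
force: [-0.6, 0.4, 1.7]
finger_gap: 0.0002
```

carry_out:
  turn:
    - [0,0,0]
    - [0,0,0]
    - [0,0,0]
    - [0,0,0]
    - [0,0,0]
    - [0,0,0]
    - [0,0,0]
    - [0,0,0]
  translation:
    - [0,0,0.03]
    - [0,0,0.03]
    - [0,0,0.03]
    - [0,0,0.03]
    - [0,0,0.03]
    - [0,0,0.03]
    - [0,0,0.03]
    - [0,0,0.03]
  grip: [1,1,1,1,1,1,1,1]

```text
time: 12.8
tcp_pos: [0.5473, 0.0426, 0.1797]
tool_rot: [0.796, 0.605, 0.0, 0.0]
force: [-0.4, 0.3, 2.2]
finger_gap: 0.0006
```

carry_out:
  turn:
    - [0,0,0]
    - [0,0,0]
    - [0,0,0]
    - [0,0,0]
  translation:
    - [0,0,0.03]
    - [0,0,0.03]
    - [0,0,0.03]
    - [0,0,0.03]
  grip: [1,1,1,1]

```text
time: 13.13
tcp_pos: [0.5477, 0.0425, 0.1759]
tool_rot: [0.796, 0.605, 0.001, -0.0]
force: [-2.8, 0.1, 11.7]
finger_gap: 0.0001
```

carry_out:
  turn:
    - [0,0,0]
    - [0,0,0]
    - [0,0,0]
  translation:
    - [0,0,0.03]
    - [0,0,0.03]
    - [0,0,0.03]
  grip: [1,1,1]

```text
time: 13.38
tcp_pos: [0.5477, 0.0425, 0.1726]
tool_rot: [0.796, 0.605, 0.001, -0.0]
force: [-3.6, 1.0, 12.5]
finger_gap: 0.0004
```

carry_out:
  turn:
    - [0,0,0]
    - [0,0,0]
    - [0,0,0]
  translation:
    - [0,0,0.03]
    - [0,0,0.02]
    - [0,0,0]
  grip: [1,1,1]

```text
time: 13.63
tcp_pos: [0.5476, 0.0425, 0.1705]
tool_rot: [0.796, 0.605, 0.001, -0.0]
force: [-2.3, -0.2, 12.2]
finger_gap: 0.0006
```

carry_out:
  turn:
    - [0,0,0]
    - [0,0,0]
  translation:
    - [0,0,0.02]
    - [0,0,0]
  grip: [1,1]

```text
time: 13.8
tcp_pos: [0.5477, 0.0424, 0.17]
tool_rot: [0.796, 0.605, 0.001, -0.0]
force: [-3.8, -0.6, 14.4]
finger_gap: 0.0002
```

carry_out:
  turn:
    - [0,0,0]
    - [0,0,0]
  translation:
    - [0,0,0.02]
    - [0,0,0]
  grip: [1,1]

```text
time: 13.97
tcp_pos: [0.5478, 0.0424, 0.1697]
tool_rot: [0.796, 0.605, 0.001, -0.0]
force: [-5.3, -0.8, 17.9]
finger_gap: 0.0005
```

carry_out:
  turn:
    - [0,0,0]
    - [0,0,0]
  translation:
    - [0,0,0.02]
    - [0,0,0]
  grip: [1,1]

```text
time: 14.13
tcp_pos: [0.548, 0.0423, 0.1694]
tool_rot: [0.796, 0.605, 0.001, -0.0]
force: [-6.5, -0.7, 22.3]
finger_gap: 0.0003
```

carry_out:
  turn:
    - [0,0,0]
    - [0,0,0]
  translation:
    - [0,0,0.02]
    - [0,0,0]
  grip: [1,1]

```text
time: 14.3
tcp_pos: [0.5481, 0.0422, 0.1692]
tool_rot: [0.797, 0.605, 0.001, -0.0]
force: [-8.2, -1.5, 26.2]
finger_gap: 0.0004
```

carry_out:
  turn:
    - [0,0,0]
    - [0,0,0]
    - [0,0,0]
    - [0,0,0]
    - [0,0,0]
    - [0,0,0]
    - [0,0,0]
    - [0,0,0]
  translation:
    - [0,0,-0.05]
    - [0,0,-0.08]
    - [0,0,-0.08]
    - [0,0,-0.08]
    - [0,0,-0.08]
    - [0,0,-0.08]
    - [0,0,-0.08]
    - [0,0,-0.08]
  grip: [1,1,1,1,1,1,1,1]

```text
time: 14.97
tcp_pos: [0.5473, 0.0426, 0.1907]
tool_rot: [0.796, 0.605, -0.0, 0.0]
force: [0.1, -0.8, 1.4]
finger_gap: 0.0003
```

carry_out:
  turn:
    - [0,0,0]
    - [0,0,0]
    - [0,0,0]
    - [0,0,0]
    - [0,0,0]
    - [0,0,0]
    - [0,0,0]
    - [0,0,0]
  translation:
    - [0,0,-0.2]
    - [0,0,-0.3]
    - [0,0,-0.4]
    - [0,0,-0.5]
    - [0,0,-0.6]
    - [0,0,-0.6]
    - [0,0,-0.4]
    - [0,0,0]
  grip: [1,1,1,1,1,1,1,1]

```text
time: 15.63
tcp_pos: [0.5491, 0.0424, 0.3147]
tool_rot: [0.796, 0.605, 0.003, 0.001]
force: [-0.4, -0.1, 0.2]
finger_gap: 0.0003
```

```bash
python3 - <<'E'
from h import *
s,p=snap('wrist','w9.png'); print(s['time'],s['tcp_pos'],s['force'])
for q in [proj(p,[[.5465,.043,.192],[.5465,.043,.165]],s)]: print(q)
print([(q['box'],q['score']) for q in vision.recognise('button_top',p)[:1]])
s,p=snap('scene','s3.png')
E
python3 - <<'E'
import cv2,numpy as np
a=cv2.imread('pics/scene0.png');b=cv2.imread('pics/s3.png')
f=lambda x:cv2.resize(x[130:260,250:380],None,fx=3,fy=3,interpolation=2)
cv2.imwrite('pics/cmp.png',np.hstack([f(a),f(b)]))
E
```

```text
15.6333 [0.54906647 0.04235798 0.31467964] [-0.44799022 -0.1130376   0.24381187]
[[318.94363037 196.17797644]
 [319.12779508 188.72196052]]
[([294.7, 109.5, 54.9, 110.7], 0.79)]
```

View pics/w9.png

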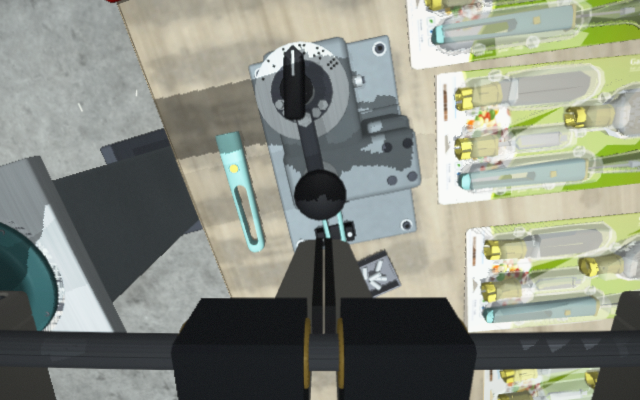

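View pics/cmp.png

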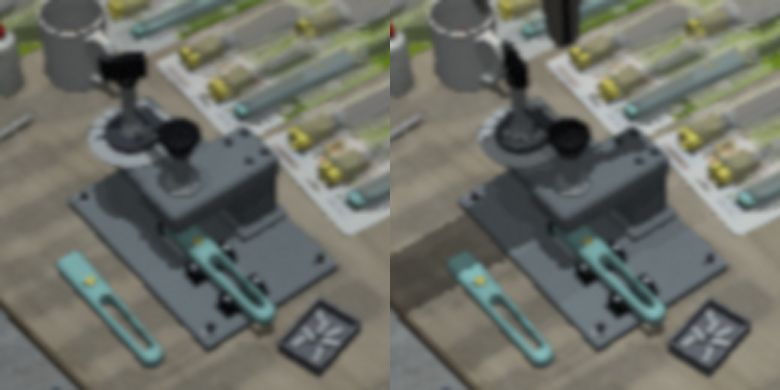

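```bash
python3 -c "
from workcell import manip; print(manip.job_done())"
```

```text
the job is handed in; nothing more can be done
None
```

I turned the depth-stop turret from one dot to four and pushed the palm button through the soft stop to the firm stop. I then let it spring all the way up and handed the job in at about 16 s.

- **Turret:** my first grip closed on the round collar under the bar (24 mm gap). I raised the gripper 8 mm, gripped the bar itself (14 mm gap) and turned it 72° clockwise. The wrist picture showed the pointer at four dots, and it was still there after the push.
- **Press:** the push force was about 2 N before the soft stop and about 12 N after it. It then climbed to 26 N at a TCP height of 169–170 mm, which is roughly 22 mm of travel and matches setting 4.
- **After release:** in the last wrist picture the button was where its rest height puts it. The loose handle and the pin tray looked unmoved in the before-and-after scene pictures. The other items in view of that crop did too. The arm touched nothing and the force read about zero.
- **Not checked:** the pin is hidden under the head, so I judged it flush only from the travel and force. I did not compare the marker, cards or tape roll before and after; the arm did not go near them.

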